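# Clear the empty reels off the swing-out reel bar

## Task

Pull the red spring plunger knob, swing the parked reel bar out to the next hole (the middle one of the three) and let the plunger snap in. Slide the brass stop collar off the bar end and lay it in the black felt-lined parts tray, then slide every empty reel off the bar and lay them in the red bin, on its floor, not stacked. Then slip the collar well back onto the bar, swing the bar back to its parked hole and let the plunger snap in; leave the tools, the jar and the tin on the bench where they are.

Things in the scene. Friction and masses are not known exactly. Their poses are not given: they have to be found in the camera images.
- pivot (a point): the upright axis of the reel stand, on the bar's centre line, 125 mm above the bench. The stand: a green base rail 75 mm wide, 10 high, running 315 mm from here under the parked bar; a column; a dark sector plate (top 100 mm up, reaching 108 mm from the pivot on the knob side) with three brass-bushed holes 40 degrees apart; a swing head 52 mm across, top 150 mm up
- end_post (a point): top middle of the fixed green end post, 60 mm wide, 14 thick, 160 high, at the far end of the base rail. Its face with a rubber pad is about 10 mm beyond the parked bar's end, so the collar cannot come off while the bar is parked
- bar_end (a point): free end of the round steel bar, on its centre line, 275 mm from the pivot, 125 mm above the bench; turns with the bar. Its x axis points along the bar, outward from the pivot; z up. The bar is 12 mm thick, level, with a rounded end. The reels sit between a fixed 44 mm shoulder disc (its face 35 mm from the pivot) and the collar
- knob (a point): middle of the red plunger knob: upright cylinder 28 mm across, 34 high, 175 mm above the bench when snapped in, on the head's tail arm 90 mm from the pivot, straight opposite the bar. Below it a steel barrel 25 mm across, top 144 mm up. Pulled straight up it frees the arm; held up it can be carried round the pivot, the bar turning with it
- plunger (a joint): how far the knob is pulled up, m: 0 snapped fully into a hole, about 0.010 when the pin rides on the plate between holes, stop at 0.016. The pin is clear from 0.011. The spring pushes down with 7 N at 0 and 12 N at the stop. Released within about 2 mm of a hole (at the knob) the round-nosed pin snaps in by itself
- swing (a joint): angle of the bar, rad: 0 parked; 0.698 (40 degrees) the next hole, where the bar is cleared and loaded; 1.396 the last hole, not used here. It grows as the bar turns clockwise seen from above. Stops at -0.06 and 1.45. It turns easily with little friction and stays where left
- collar_center (a point): centre of the brass stop collar: octagonal tube with thin black rims, 41 mm over flats, 44 mm long, bore 18 mm, 150 g, loose on the bar. Its x axis runs along the bore. On the bar its centre is 3 mm below the bar's centre line; lying on its side its centre is 20 mm up
- reel1_center (a point): centre of an empty chain reel (two or three are on the bar; absent ones read None): white octagonal end flanges 60 mm over flats, 5 thick; round blue hub 34 mm across, 42 long between them; 52 mm long in all; bore 18 mm; 80 g. Its x axis runs along the bore. On the bar its centre hangs 3 mm below the bar's centre line and it slides and turns freely; lying on its side its centre is 30 mm up
- reel2_center (a point): centre of an empty chain reel (two or three are on the bar; absent ones read None): white octagonal end flanges 60 mm over flats, 5 thick; round blue hub 34 mm across, 42 long between them; 52 mm long in all; bore 18 mm; 80 g. Its x axis runs along the bore. On the bar its centre hangs 3 mm below the bar's centre line and it slides and turns freely; lying on its side its centre is 30 mm up
- reel3_center (a point): centre of an empty chain reel (two or three are on the bar; absent ones read None): white octagonal end flanges 60 mm over flats, 5 thick; round blue hub 34 mm across, 42 long between them; 52 mm long in all; bore 18 mm; 80 g. Its x axis runs along the bore. On the bar its centre hangs 3 mm below the bar's centre line and it slides and turns freely; lying on its side its centre is 30 mm up
- bin_in (a point): centre of the inner floor (5 mm above the bench) of the red open bin for empties, fixed: inside 120 mm (its x) by 200 mm (its y), rim 55 mm above the bench, walls 5 mm. Three reels fit side by side in a row along its y
- parts_tray_in (a point): centre of the floor (4 mm above the bench) of the black parts tray with green felt, fixed: inside 112 mm (its x) by 142 mm (its y), rim 16 mm above the bench
- pendant_tray: dark wooden tray with finished pendants, fixed, 130 mm (its x) by 210 mm (its y), 30 mm high; origin under its middle; not used
- saw: bystander, leave alone: piercing saw: steel U-frame with a wooden handle, lying flat, about 240 x 80 mm, 20 high
- pliers: bystander, leave alone: pliers with yellow handles, lying flat, 145 mm long, 14 high
- hammer: bystander, leave alone: small hammer lying flat, 220 mm long, about 30 high
- bench_block: bystander, leave alone: square steel bench block 70 x 70 x 22 high; origin under its middle
- jar: bystander, leave alone: glass jar, 60 mm across, 85 high; origin under its middle
- polish_can: bystander, leave alone: tin, 66 mm across, 75 high; origin under its middle
Not all that is in view belongs to the job. Leave any pink or purple look-alike of the part that bears reel3_center alone.

How it is judged:
By the outcome, as a careful person would: the job done as asked, in the order asked, and still so for the second after the job is handed in, with the robot touching nothing.
Of reel1, reel2, reel3 only 2 to 3 are there at a start; the rules pass over those that are not, and their reading is None.
At some moment in a run one of collar, reel1, reel2, reel3 may be knocked a few centimetres aside while the robot is not near it.
Once in a run the grip may slacken for a moment while it holds something.
It also fails if it takes over 210 s, if anything falls off the work surface, if the arm or the gripper's body presses on something with over 40 N, if the wrist force passes 120 N, or if a joint passes its speed limit or range.

## Robot

A 6-joint arm with a two-finger parallel gripper is mounted at the origin on the work surface. World frame = base frame: x ahead of the robot, y to its left, z up, the work surface at z = 0. Lengths are in m, angles in rad, forces in N, time in s.
With the tool pointing down it reaches from about 0.275 to 0.75 m from the base axis. Payload 10.2 kg.
Tool frame: the origin (TCP) lies midway between the tips of the shut fingers; the grasp point (between the pads) lies hold_point_z behind it (hold_point_z is the distance from the TCP to the grasp point, in m); z points along the fingers, y is the line along which they close (so a half turn about z gives the same grasp; the last joint's range is limited). The gripper opens to 85 mm and grips with 20 to 120 N. Pads are 22 mm wide; open, the fingers measure 114 mm over their backs; the gripper's body (76 mm by 85 mm) begins 54 mm behind the grasp point. The pads swing forward as they close: fully open they stand 13 mm farther back than shut.
Start: joints at [0.944, 0.313, 1.498, -0, 1.331, -0.223], TCP at [0.206, 0.483, 0.231] pointing down, gripper open.
Joint ranges: [-2.94, 2.94], [-0.97, 2.17], [0.19, 2.56], [-1.23, 4.37], [0.02, 3.11], [-2.88, 2.88]. Speed limits (rad/s): [2.39, 2.39, 3.01, 3.14, 3.14, 3.14].

## Interface

Orientations are given as a rotation vector (axis times angle).
In Python, from bench import * gives the robot as it stands. The module is installed in compiled form; this text tells all that it offers.
- The arm moves only by the shell command python3 -m creep 'ROWS'. ROWS is JSON, a list of rows, each a list of 7 numbers: the shift along the tool's x, y, z in m, then the turn, a rotation vector about the tool's x, y, z in degrees, then the finger opening in m, from 0 to 0.0854. In form: [[dx, dy, dz, rx, ry, rz, grip], ...]. A call has exactly 5 rows; each row shifts and turns the commanded pose from where the row before left it, along the tool's axes as they then stand; what a row does not reach is not made up. A row lasts 1/10 s, in which the tool goes at most 50 mm and 8.59 degrees, less where a joint would pass 70% of its speed; a pose out of reach is approached as far as the arm can. A call with a gripper value outside its range is refused whole. The fingers move at their own pace and stop on an object; the grip force is fixed at half the most. Time passes only in rows, so rows that do not move let the fingers close, or fill a call up. It gives the time, the measured TCP pose, the force, the opening and the grip force at its end, in the units of the state.
- get_state(): the state, without advancing time (a new reading comes with each control period).
- camera(name): name is "side" or "top" or "wrist"; returns the picture (480x640x3 uint8, red, green, blue); there is no depth.
- camera_model(name): a dict with "K" (3x3 intrinsics, pixels), "cam_to_world" (4x4, takes a point from camera to world coordinates). Camera axes: x right, y down, z forward; pixel columns grow to the right and rows downward; lengths in m; the calibration is good to about 2 mm. A picture is of the moment at which its call begins: read the wrist's pose just before it. camera_model takes no time and is no camera call; for the wrist camera it gives the pose at the moment of the call.
- close_job(): hands the job in; it is judged then, once.
The state is a dict: "time": time; "qpos": joint angles; "joint_velocities": joint speeds; "tau": joint torques, N m; "tool_pos": TCP position; "tool_rot": TCP orientation; "ft_force": force on the tool from outside, world axes, zero at the start; "wrist_torque": the same for the moment, N m; "width": finger opening in m; "finger_force": force on a finger pad.
Only numpy, scipy, OpenCV 4.12 (cv2) and the standard library are available. Lean on these libraries where they do the work, as an engineer would, in place of code of your own. Each camera call takes 0.05 s, during which the arm holds its last target. There are 200 camera calls.

## Working session

There is one attempt and no reset: what is moved stays moved. The work goes in short steps, Python scripts to look and compute and a shell command to move; the robot and the scene stay as the last step left them, time stands still between calls to the robot, and variables do not carry over. Pictures are saved under pics/ and viewed, at most 14 in all, crops included, and the job is handed in when it is done.

```bash
mkdir -p pics; python3 - <<'E'
from bench import *
import cv2
s=get_state(); print(s)
for n in("top","side"):
    cv2.imwrite(f"pics/{n}0.png",camera(n)[:,:,::-1]); m=camera_model(n); print(n,m["K"].tolist() if hasattr(m["K"],'tolist') else m["K"],m["cam_to_world"])
E
```

```text
{'time': 0.0, 'qpos': array([ 9.43599708e-01,  3.13465531e-01,  1.49844492e+00,  7.84985382e-06,
        1.33098900e+00, -2.23416166e-01]), 'joint_velocities': array([-0.00040463,  0.00010894,  0.00158863,  0.00238708, -0.0002696 ,
       -0.00104769]), 'tau': array([-1.92008392e-04, -4.12268221e+01, -2.59742671e+01, -1.77320512e-04,
        4.19973512e-03,  2.05705192e-05]), 'tool_pos': array([0.20613412, 0.48256052, 0.23072418]), 'tool_rot': array([-6.29850196e-01, -3.07724853e+00,  1.86456976e-03]), 'ft_force': array([0.35736291, 0.20948145, 0.34227215]), 'wrist_torque': array([-0.02381877, -0.01466264, -0.04091081]), 'finger_force': 0.0, 'width': 0.0854619362801227}
top [[436.7734203350219, 0.0, 327.8994791317042], [0.0, 436.7734203350219, 240.79306864276617], [0.0, 0.0, 1.0]] [[-0.02083581 -0.99626963  0.08374184  0.51828828]
 [-0.99974247  0.0215151   0.00721741  0.01985292]
 [-0.0089922  -0.08356989 -0.99646135  1.10363875]
 [ 0.          0.          0.          1.        ]]
side [[434.66228750402223, 0.0, 321.8231303937523], [0.0, 434.66228750402223, 236.57518622158707], [0.0, 0.0, 1.0]] [[-0.99759915 -0.03675154  0.0586964   0.5606771 ]
 [-0.06915102  0.4827113  -0.87304521  0.81704319]
 [ 0.00375234 -0.87500807 -0.48409379  0.57225328]
 [ 0.          0.          0.          1.        ]]
```

View pics/top0.png

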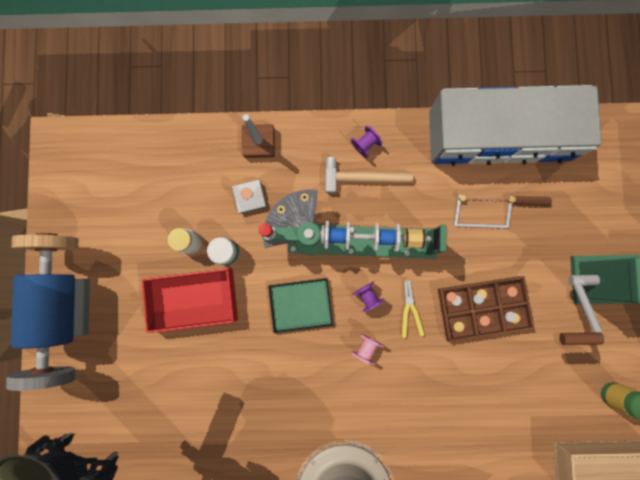

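View pics/side0.png

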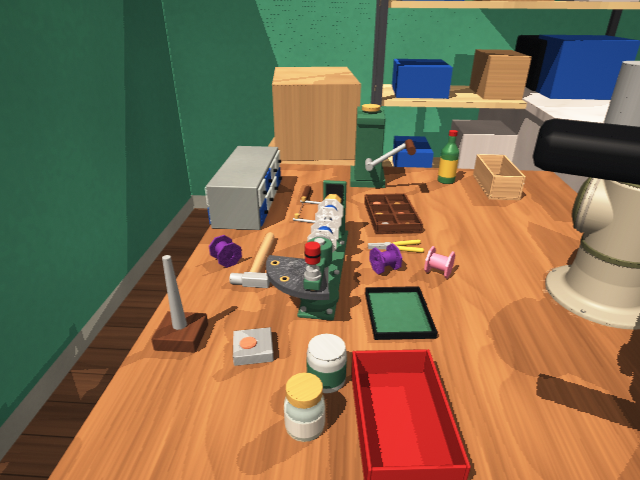

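```bash
python3 - <<'E'
import cv2
a=cv2.imread("pics/top0.png"); cv2.imwrite("pics/c1.png",cv2.resize(a[180:270,250:450],None,fx=4,fy=4,interpolation=cv2.INTER_CUBIC))
E
```

```text
(no output)
```

View pics/c1.png

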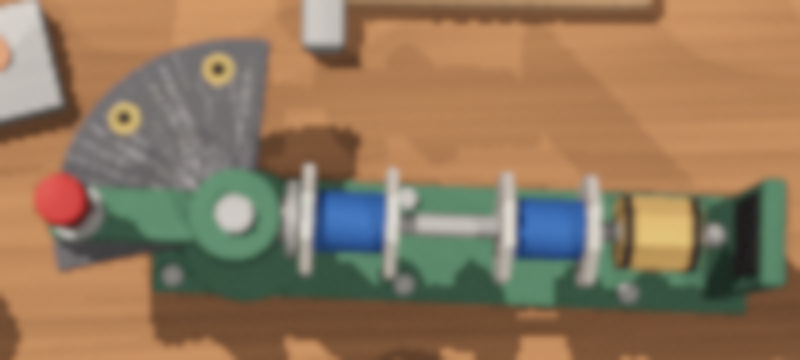

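```bash
cat >h.py <<'E'
import numpy as np, cv2, bench
from bench import *
from scipy.spatial.transform import Rotation as R
def up(n,uv,z,m=None):
    m=m or camera_model(n); K=np.array(m["K"]);T=np.array(m["cam_to_world"])
    d=T[:3,:3]@np.linalg.inv(K)@[uv[0],uv[1],1]; return T[:3,3]+d*(z-T[2,3])/d[2]
def proj(n,p,m=None):
    m=m or camera_model(n); K=np.array(m["K"]);T=np.array(m["cam_to_world"])
    q=K@(T[:3,:3].T@(np.asarray(p)-T[:3,3])); return q[:2]/q[2]
def yaw(v): return np.degrees(np.arctan2(v[1],v[0]))
def go(p,xyaw=None):
    "tool shift to put TCP at p; turn about tool z to bring tool x to world yaw xyaw (mod 180)"
    s=get_state(); r=R.from_rotvec(s["tool_rot"]); M=r.as_matrix()
    d=M.T@(np.asarray(p)-s["tool_pos"]); cy=yaw(M[:,0])
    t=None if xyaw is None else -((xyaw-cy+90)%180-90)
    print("t",s["time"],"pos",s["tool_pos"].round(4),"xyaw",round(cy,1),"tilt",M[:,2].round(3),"w",round(s["width"],4),"shift_mm",(d*1000).round(1),"rz",None if t is None else round(t,1),"q6",round(s["qpos"][5],2))
E
python3 - <<'E'
from h import *
print([x for x in dir(bench) if x[0]!='_'],getattr(bench,'hold_point_z',None))
c=lambda x,y:(250+(x+.5)/4-.5,180+(y+.5)/4-.5)
P=lambda n,uv,z:print(n,up("top",uv,z).round(4))
piv=up("top",c(235,213),.153)
P("pivot",c(235,213),.153);P("knob",c(62,200),.192);P("hole2",c(123,118),.1);P("hole3",c(218,69),.1)
P("end",c(722,235),.125);P("reelA",c(350,221),.14);P("reelB",c(551,229),.14);P("collar",c(657,232),.14);P("postmid",c(773,233),.16)
for n,q in dict(bin=[(144,278),(234,270),(239,323),(148,332)]).items():
    for x in q: P(n,x,.055)
for x in [(270,285),(328,280),(333,325),(275,331)]: P("tray",x,.016)
for q in [(366,297),(368,349)]:P("lookalike",q,.03)
go([.5,.1,.2])
M=np.array(camera_model("wrist")["cam_to_world"]);print(M, camera_model("wrist")["K"])
E
```

```text
['Unreachable', 'camera', 'camera_model', 'close_job', 'get_state', 'hold_point_z'] 0.0187
pivot [0.6165 0.0691 0.153 ]
knob [0.6213 0.1579 0.192 ]
hole2 [0.6788 0.1359 0.1   ]
hole3 [0.7064 0.0803 0.1   ]
end [ 0.601  -0.2026  0.125 ]
reelA [0.612  0.0061 0.14  ]
reelB [ 0.6051 -0.1049  0.14  ]
collar [ 0.6022 -0.1634  0.14  ]
postmid [ 0.5986 -0.2222  0.16  ]
bin [0.5263 0.4708 0.055 ]
bin [0.5409 0.2543 0.055 ]
bin [0.415  0.2427 0.055 ]
bin [0.3982 0.4595 0.055 ]
tray [0.5028 0.1736 0.016 ]
tray [0.5121 0.0295 0.016 ]
tray [0.4017 0.0195 0.016 ]
tray [0.3899 0.1624 0.016 ]
lookalike [ 0.469  -0.0624  0.03  ]
lookalike [ 0.3443 -0.0637  0.03  ]
t 0.1 pos [0.2062 0.4826 0.2308] xyaw 156.9 tilt [-0.001 -0.001 -1.   ] w 0.0853 shift_mm [-420.5 -236.3   31. ] rz None q6 -0.22
[[ 0.39326101  0.87645767  0.2777908   0.13551528]
 [ 0.91942594 -0.37445164 -0.12017446  0.51279774]
 [-0.0013086   0.302668   -0.95309515  0.37415717]
 [ 0.          0.          0.          1.        ]] [[413.62649137   0.         319.40031656]
 [  0.         413.62649137 242.49711401]
 [  0.           0.           1.        ]]
```

```bash
python3 -m creep '[[0,0,-0.01,0,0,7,0.085],[0,0,0,0,0,7,0.085],[0,0,0,0,0,7,0.085],[0,0,0,0,0,7,0.085],[0,0,0,0,0,7,0.085]]'; python3 -m creep '[[0,0,0,0,0,7,0.085],[0,0,0,0,0,7,0.085],[0,0,0,0,0,7,0.085],[0,0,0,0,0,7,0.085],[0,0,0,0,0,7,0.085]]'; python3 -c "
from h import *
go([.6214,.1585,.155],87)"
```

```text
time: 0.6
tool_pos: [0.2062, 0.4826, 0.241]
tool_rot: [-1.533, -2.742, 0.001]
ft_force: [-0.5, 0.0, -0.1]
width: 0.0852
finger_force: 0.0
time: 1.1
tool_pos: [0.2062, 0.4827, 0.2409]
tool_rot: [2.287, 2.154, -0.001]
ft_force: [0.1, 1.1, 0.3]
width: 0.085
finger_force: 0.0
t 1.1 pos [0.2062 0.4827 0.2409] xyaw 86.6 tilt [-0.001 -0.001 -1.   ] w 0.085 shift_mm [-298.7  433.9   85.9] rz -0.4 q6 1.0
```

```bash
for i in 1 2 3; do python3 -m creep '[[-0.02,0.029,0,0,0,0,0.085],[-0.02,0.029,0,0,0,0,0.085],[-0.02,0.029,0,0,0,0,0.085],[-0.02,0.029,0,0,0,0,0.085],[-0.02,0.029,0,0,0,0,0.085]]' >/dev/null; done; python3 - <<'E'
from h import *
m=camera_model("wrist"); cv2.imwrite("pics/w1.png",camera("wrist")[:,:,::-1])
go([.6214,.1585,.155],87)
for z in(.158,.192):print(proj("wrist",[.6214,.1585,z],m), proj("wrist",[.6165,.0691,.153],m))
E
```

```text
t 2.65 pos [0.6281 0.1545 0.2399] xyaw 86.6 tilt [-0.    -0.001 -1.   ] w 0.085 shift_mm [ 3.7 -6.9 84.9] rz -0.4 q6 0.12
[312.17103348 251.27853785] [313.09367787 378.18969299]
[310.95174454 273.3076142 ] [313.09367787 378.18969299]
```

View pics/w1.png

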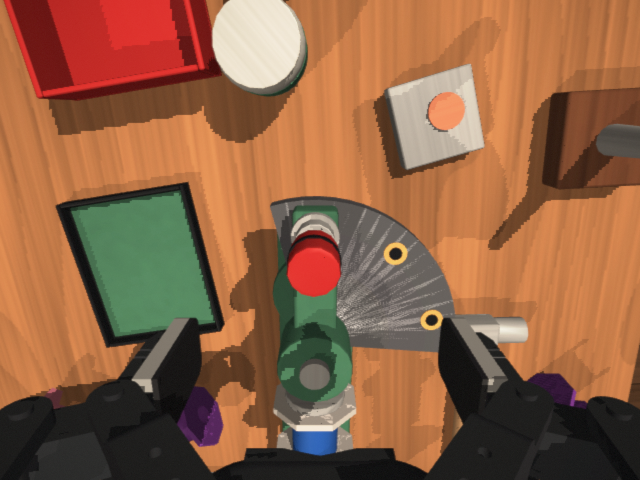

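```bash
python3 -m creep '[[0.002,-0.003,0.017,0,0,0,0.085],[0.002,-0.003,0.017,0,0,0,0.085],[0,0,0.017,0,0,0,0.085],[0,0,0.017,0,0,0,0.085],[0,0,0.017,0,0,0,0.085]]'; for i in 1 2; do python3 -m creep '[[0,0,0,0,0,0,0.02],[0,0,0,0,0,0,0.02],[0,0,0,0,0,0,0.02],[0,0,0,0,0,0,0.02],[0,0,0,0,0,0,0.02]]'; done;  python3 -c "
from h import *
go([.6214,.1585,.155],87)"
```

```text
time: 3.15
tool_pos: [0.6182, 0.1638, 0.1552]
tool_rot: [-2.281, -2.159, 0.001]
ft_force: [0.6, 0.1, -0.9]
width: 0.0847
finger_force: 0.0
time: 3.65
tool_pos: [0.6214, 0.1637, 0.1582]
tool_rot: [2.277, 2.155, 0.012]
ft_force: [15.6, 1.0, 0.3]
width: 0.0266
finger_force: 59.3
time: 4.15
tool_pos: [0.6214, 0.1637, 0.1582]
tool_rot: [2.278, 2.155, 0.012]
ft_force: [14.8, 1.6, -0.7]
width: 0.0267
finger_force: 59.3
t 4.15 pos [0.6214 0.1637 0.1582] xyaw 86.8 tilt [ 0.009  0.001 -1.   ] w 0.0267 shift_mm [-5.2  0.3  3.2] rz -0.2 q6 0.13
```

```bash
python3 -m creep '[[0,0.0035,0,0,0,0,0.02],[0,0,-0.004,0,0,0,0.02],[0,0,-0.004,0,0,0,0.02],[0,0,-0.003,0,0,0,0.02],[0,0,0,0,0,0,0.02]]';  python3 -c "
from h import *
go([.6214,.1585,.155],87)
cv2.imwrite('pics/s1.png',cv2.resize(camera('side')[220:330,250:390,::-1],None,fx=5,fy=5,interpolation=cv2.INTER_CUBIC))"
```

```text
time: 4.65
tool_pos: [0.6216, 0.1637, 0.167]
tool_rot: [-2.281, -2.159, 0.001]
ft_force: [1.0, 0.9, -9.8]
width: 0.0266
finger_force: 59.6
t 4.65 pos [0.6216 0.1637 0.167 ] xyaw 86.9 tilt [-0.001  0.    -1.   ] w 0.0266 shift_mm [-5.2  0.1 12. ] rz -0.1 q6 0.13
```

```bash
python3 -m creep '[[0,0,-0.002,0,0,0,0.02],[0,0,-0.0015,0,0,0,0.02],[0,0,0,0,0,0,0.02],[0,0,0,0,0,0,0.02],[0,0,0,0,0,0,0.02]]';  python3 -c "
from h import *
go([.6214,.1585,.155],87)
cv2.imwrite('pics/s1.png',cv2.resize(camera('side')[220:330,250:390,::-1],None,fx=5,fy=5,interpolation=cv2.INTER_CUBIC))"
```

```text
time: 5.2
tool_pos: [0.6217, 0.1637, 0.1705]
tool_rot: [-2.281, -2.159, 0.001]
ft_force: [-1.7, 2.9, -12.2]
width: 0.0267
finger_force: 59.6
t 5.2 pos [0.6217 0.1637 0.1705] xyaw 86.9 tilt [-0.001  0.    -1.   ] w 0.0267 shift_mm [-5.2 -0.  15.5] rz -0.1 q6 0.13
```

View pics/s1.png

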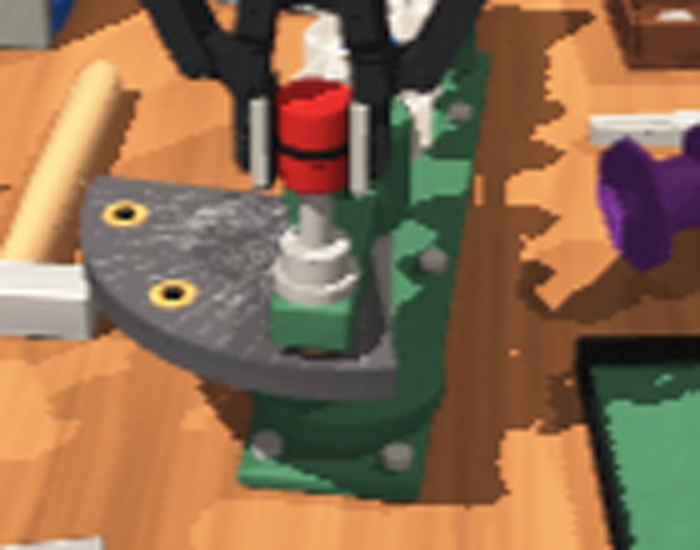

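```bash
for i in 1 2; do python3 -m creep '[[-0.00023,0.0066,0,0,0,4,0.02],[-0.00023,0.0066,0,0,0,4,0.02],[-0.00023,0.0066,0,0,0,4,0.02],[-0.00023,0.0066,0,0,0,4,0.02],[-0.00023,0.0066,0,0,0,4,0.02]]'; done; python3 -m creep '[[0,0,0,0,0,0,0.02],[0,0,0,0,0,0,0.02],[0,0,0,0,0,0,0.02],[0,0,0,0,0,0,0.02],[0,0,0,0,0,0,0.02]]'; python3 -c "
from h import *
a=np.radians(86.86-40);go([.6165+.0947*np.cos(a),.0691+.0947*np.sin(a),.1705],46.9)
"
```

```text
time: 5.75
tool_pos: [0.654, 0.1562, 0.1705]
tool_rot: [-2.624, -1.727, 0.001]
ft_force: [-0.2, 2.2, -11.1]
width: 0.0265
finger_force: 59.9
time: 6.25
tool_pos: [0.6815, 0.1381, 0.1704]
tool_rot: [-2.884, -1.245, 0.001]
ft_force: [-2.2, 3.5, -11.1]
width: 0.0265
finger_force: 60.1
time: 6.75
tool_pos: [0.6813, 0.1383, 0.1708]
tool_rot: [-2.882, -1.25, 0.0]
ft_force: [-1.2, 3.3, -12.0]
width: 0.0264
finger_force: 60.0
t 6.75 pos [0.6813 0.1383 0.1708] xyaw 46.9 tilt [-0. -0. -1.] w 0.0264 shift_mm [-0.1  0.   0.3] rz 0.0 q6 0.78
```

```bash
python3 -m creep '[[0,0,0.004,0,0,0,0.02],[0,0,0.004,0,0,0,0.02],[0,0,0.004,0,0,0,0.02],[0,0,0.002,0,0,0,0.02],[0,0,0,0,0,0,0.02]]';python3 -m creep '[[0,0,0,0,0,0,0.06],[0,0,0,0,0,0,0.085],[0,0,0,0,0,0,0.085],[0,0,0,0,0,0,0.085],[0,0,0,0,0,0,0.085]]'; python3 -m creep '[[0,0,-0.017,0,0,0,0.085],[0,0,-0.017,0,0,0,0.085],[0,0,-0.017,0,0,0,0.085],[0,0,-0.017,0,0,0,0.085],[0,0,-0.017,0,0,0,0.085]]'; python3 - <<'E'
from h import *
m=camera_model("wrist"); cv2.imwrite("pics/w2.png",camera("wrist")[:,:,::-1])
a=np.radians(86.86-40);k=np.array([.6165+.09*np.cos(a),.0691+.09*np.sin(a),.192]);print(proj("wrist",k,m))
d=-np.array([np.cos(a),np.sin(a)])
for r in(.235,.275):
  p=[*(np.array([.6165,.0691])+r*d),.125];print(np.round(p,4),proj("wrist",p,m),proj("top",p))
cv2.imwrite("pics/t2.png",cv2.resize(camera("top")[180:330,240:440,::-1],None,fx=4,fy=4,interpolation=cv2.INTER_CUBIC))
go([.6,0,.3])
E
```

```text
time: 7.25
tool_pos: [0.6817, 0.138, 0.1582]
tool_rot: [2.882, 1.249, 0.002]
ft_force: [-4.3, 1.3, -0.3]
width: 0.0268
finger_force: 61.3
time: 7.75
tool_pos: [0.6816, 0.138, 0.157]
tool_rot: [2.882, 1.249, 0.001]
ft_force: [0.7, 0.2, -0.4]
width: 0.085
finger_force: 0.0
time: 8.25
tool_pos: [0.6815, 0.1381, 0.2426]
tool_rot: [2.882, 1.249, 0.0]
ft_force: [0.5, -0.9, 0.1]
width: 0.0847
finger_force: 0.0
[317.57493262 281.50362201]
[ 0.4558 -0.1024  0.125 ] [318.46510252 585.97834212] [387.52915677 304.52425346]
[ 0.4285 -0.1316  0.125 ] [318.50599977 616.14585949] [401.12691052 316.71892763]
t 8.35 pos [0.6822 0.1382 0.2444] xyaw 46.9 tilt [ 0.005  0.    -1.   ] w 0.0854 shift_mm [-156.9   34.6  -56. ] rz None q6 0.78
```

View pics/t2.png

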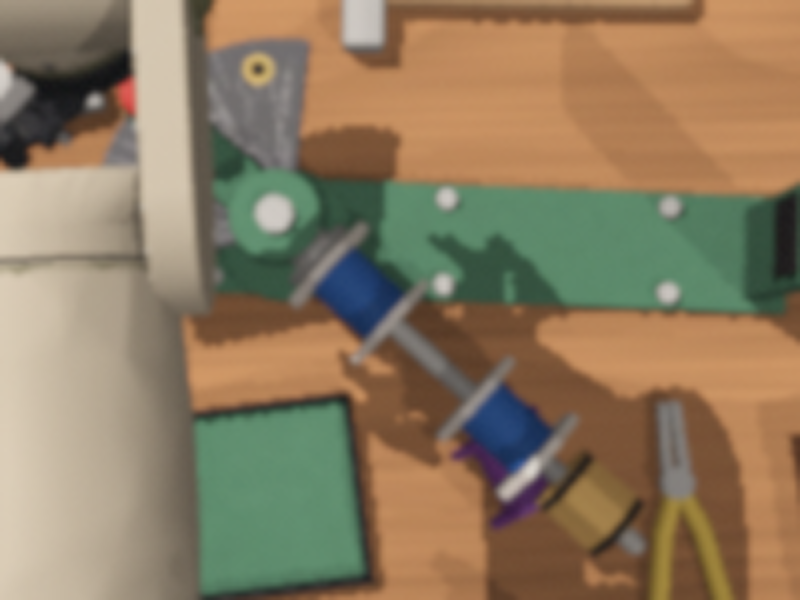

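```bash
for i in 1 2; do python3 -m creep '[[-0.033,0,0,0,0,0,0.085],[-0.033,0,0,0,0,0,0.085],[-0.033,0,0,0,0,0,0.085],[-0.033,0,0,0,0,0,0.085],[-0.033,0,0,0,0,0,0.085]]' >/dev/null; done; python3 -m creep '[[0,0,0.02,0,0,0,0.085],[0,0,0.02,0,0,0,0.085],[0,0,0,0,0,0,0.085],[0,0,0,0,0,0,0.085],[0,0,0,0,0,0,0.085]]'; python3 - <<'E'
from h import *
c=lambda x,y:(240+(x+.5)/4-.5,180+(y+.5)/4-.5)
piv=np.array([.6165,.0691]);a=np.radians(46.9);d=-np.array([np.cos(a),np.sin(a)]);n=np.array([-d[1],d[0]])
for nm,x,y,z in(("A",357,293,.14),("B",507,428,.14),("C",592,507,.135),("end",640,547,.125)):
  p=up("top",c(x,y),z)[:2]-piv; print(nm,p@d,p@n)
m=camera_model("wrist"); cv2.imwrite("pics/w3.png",camera("wrist")[:,:,::-1])
for r in(.211,.233,.255,.275):print(r,proj("wrist",[*(piv+r*d),.125],m))
go([*(piv+.233*d),.101],46.9)
E
```

```text
time: 9.85
tool_pos: [0.4562, -0.1027, 0.2026]
tool_rot: [2.881, 1.249, 0.001]
ft_force: [-0.4, -0.3, -0.7]
width: 0.085
finger_force: 0.0
A 0.06212648824991503 -0.002193285675004303
B 0.17284595514624246 -0.002454415239516093
C 0.23646417842491765 -0.0034391882292640137
end 0.27203642901164476 -0.001843508207932431
0.211 [317.3027214  213.75784573]
0.233 [317.38718228 251.71873402]
0.255 [317.46695115 287.57079904]
0.275 [317.53571762 318.47784129]
t 9.9 pos [ 0.4562 -0.1027  0.2026] xyaw 46.9 tilt [ 0.001 -0.001 -1.   ] w 0.0849 shift_mm [  1.9  -0.5 101.6] rz -0.0 q6 0.28
```

View pics/w3.png

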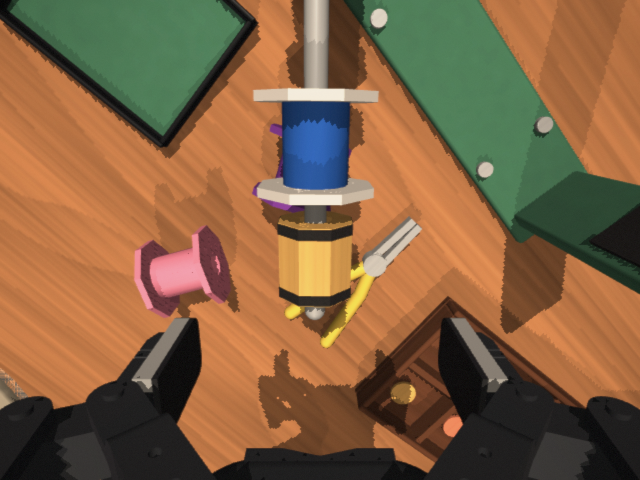

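```bash
python3 -m creep '[[-0.001,0,0.022,0,0,0,0.085],[0,0,0.022,0,0,0,0.085],[0,0,0.022,0,0,0,0.085],[0,0,0.022,0,0,0,0.085],[0,0,0.014,0,0,0,0.085]]'; for i in 1 2; do python3 -m creep '[[0,0,0,0,0,0,0.035],[0,0,0,0,0,0,0.035],[0,0,0,0,0,0,0.035],[0,0,0,0,0,0,0.035],[0,0,0,0,0,0,0.035]]'; done
```

```text
time: 10.4
tool_pos: [0.4551, -0.1032, 0.099]
tool_rot: [-2.882, -1.25, 0.0]
ft_force: [0.7, -0.1, 0.2]
width: 0.0851
finger_force: 0.0
time: 10.9
tool_pos: [0.4558, -0.1037, 0.1011]
tool_rot: [2.881, 1.249, 0.002]
ft_force: [-1.6, 0.3, 6.7]
width: 0.0396
finger_force: 59.9
time: 11.4
tool_pos: [0.4558, -0.1037, 0.1011]
tool_rot: [2.881, 1.249, 0.002]
ft_force: [-1.7, 0.1, 5.6]
width: 0.0393
finger_force: 59.9
```

```bash
python3 -m creep '[[0,0,-0.003,0,0,0,0.035],[0,0,-0.002,0,0,0,0.035],[0,0,0,0,0,0,0.035],[0,0,0,0,0,0,0.035],[0,0,0,0,0,0,0.035]]'; python3 -m creep '[[-0.01,0,0,0,0,0,0.035],[-0.01,0,0,0,0,0,0.035],[-0.01,0,0,0,0,0,0.035],[-0.01,0,0,0,0,0,0.035],[-0.01,0,0,0,0,0,0.035]]';python3 -m creep '[[-0.01,0,0,0,0,0,0.035],[-0.01,0,0,0,0,0,0.035],[-0.01,0,0,0,0,0,0.035],[-0.01,0,0,0,0,0,0.035],[-0.01,0,0,0,0,0,0.035]]'; python3 -c "
from h import *
go([.4516,.0963,.2],94.3)"
```

```text
time: 11.9
tool_pos: [0.4551, -0.1034, 0.1047]
tool_rot: [-2.882, -1.249, 0.0]
ft_force: [-0.3, 0.3, -1.3]
width: 0.0394
finger_force: 60.4
time: 12.4
tool_pos: [0.4203, -0.1407, 0.1048]
tool_rot: [2.883, 1.249, -0.0]
ft_force: [0.1, 0.4, -2.6]
width: 0.0391
finger_force: 60.4
time: 12.9
tool_pos: [0.3862, -0.177, 0.1048]
tool_rot: [2.882, 1.249, -0.0]
ft_force: [0.2, 0.6, -1.4]
width: 0.0391
finger_force: 60.4
t 12.9 pos [ 0.3862 -0.177   0.1048] xyaw 46.9 tilt [ 0. -0. -1.] w 0.0391 shift_mm [ 244.1 -139.1  -95.2] rz -47.4 q6 0.05
```

```bash
python3 -m creep '[[0,0,-0.02,0,0,0,0.035],[0,0,-0.02,0,0,0,0.035],[0,0,-0.02,0,0,0,0.035],[0,0,-0.02,0,0,0,0.035],[0,0,-0.02,0,0,0,0.035]]'; for i in 1 2; do python3 -m creep '[[0.0244,-0.0139,0,0,0,0,0.035],[0.0244,-0.0139,0,0,0,0,0.035],[0.0244,-0.0139,0,0,0,0,0.035],[0.0244,-0.0139,0,0,0,0,0.035],[0.0244,-0.0139,0,0,0,0,0.035]]'; done;python3 -m creep '[[0,0,0.035,0,0,0,0.035],[0,0,0.035,0,0,0,0.035],[0,0,0.035,0,0,0,0.035],[0,0,0.035,0,0,0,0.035],[0,0,0.035,0,0,0,0.035]]';  python3 -c "
from h import *
go([.4516,.0963,.006])"
```

```text
time: 13.4
tool_pos: [0.3864, -0.1766, 0.2056]
tool_rot: [-2.883, -1.249, -0.0]
ft_force: [-0.1, 0.9, -1.7]
width: 0.0392
finger_force: 60.9
time: 13.9
tool_pos: [0.4194, -0.0391, 0.2048]
tool_rot: [2.883, 1.249, 0.0]
ft_force: [0.3, 0.1, -1.8]
width: 0.0391
finger_force: 60.9
time: 14.4
tool_pos: [0.4522, 0.0975, 0.2048]
tool_rot: [-2.882, -1.249, 0.0]
ft_force: [-0.0, 0.2, -1.5]
width: 0.0392
finger_force: 60.9
time: 14.9
tool_pos: [0.4521, 0.0963, 0.0286]
tool_rot: [2.882, 1.249, 0.001]
ft_force: [0.9, 0.5, -2.0]
width: 0.0395
finger_force: 61.0
t 14.9 pos [0.4521 0.0963 0.0286] xyaw 46.9 tilt [ 0. -0. -1.] w 0.0395 shift_mm [-0.4 -0.4 22.6] rz None q6 0.71
```

```bash
python3 -m creep '[[0,0,0.008,0,0,0,0.035],[0,0,0.007,0,0,0,0.035],[0,0,0.005,0,0,0,0.035],[0,0,0.002,0,0,0,0.035],[0,0,0.001,0,0,0,0.035]]'; python3 -m creep '[[0,0,0,0,0,0,0.035],[0,0,0,0,0,0,0.055],[0,0,0,0,0,0,0.055],[0,0,0,0,0,0,0.055],[0,0,0,0,0,0,0.055]]'; python3 -m creep '[[0,0,-0.03,0,0,0,0.055],[0,0,-0.035,0,0,0,0.055],[0,0,-0.035,0,0,0,0.085],[0,0,-0.035,0,0,0,0.085],[0,0,-0.035,0,0,0,0.085]]';python3 -m creep '[[0,0,-0.03,0,0,0,0.085],[0,0,-0.01,0,0,0,0.085],[0,0,0,0,0,0,0.085],[0,0,0,0,0,0,0.085],[0,0,0,0,0,0,0.085]]';  python3 - <<'E'
from h import *
m=camera_model("wrist"); cv2.imwrite("pics/w4.png",camera("wrist")[:,:,::-1])
piv=np.array([.6165,.0691]);a=np.radians(46.9);d=-np.array([np.cos(a),np.sin(a)])
print(proj("wrist",[.4521,.0963,.044],m))
go([*(piv+.173*d),.2],46.9)
E
```

```text
time: 15.4
tool_pos: [0.4527, 0.0967, 0.0075]
tool_rot: [2.882, 1.249, 0.002]
ft_force: [-0.6, -0.1, -1.9]
width: 0.0396
finger_force: 61.1
time: 15.9
tool_pos: [0.4523, 0.0967, 0.0069]
tool_rot: [2.882, 1.249, 0.0]
ft_force: [0.4, -0.2, 0.3]
width: 0.0549
finger_force: 0.0
time: 16.4
tool_pos: [0.4519, 0.0967, 0.1784]
tool_rot: [2.883, 1.249, 0.0]
ft_force: [0.7, 0.3, 0.1]
width: 0.0849
finger_force: 0.0
time: 16.9
tool_pos: [0.4516, 0.0967, 0.2153]
tool_rot: [-2.881, -1.249, 0.004]
ft_force: [0.7, 1.1, 0.2]
width: 0.0849
finger_force: 0.0
[319.89526069 214.64757455]
t 16.95 pos [0.4517 0.0967 0.2154] xyaw 46.9 tilt [-0.003  0.    -1.   ] w 0.0851 shift_mm [-80.4 139.3  15.3] rz -0.0 q6 0.71
```

View pics/w4.png

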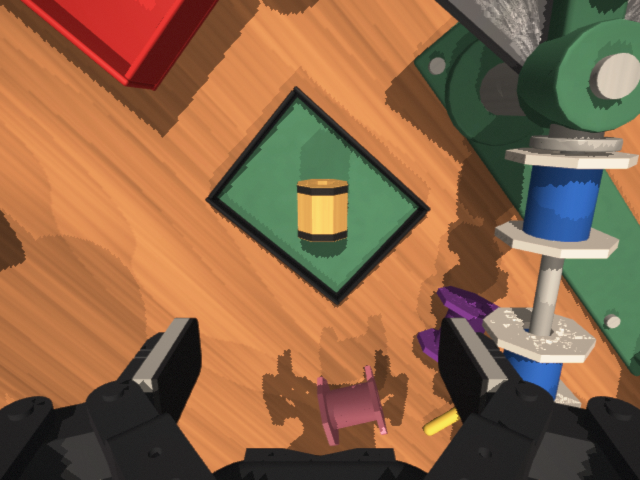

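```bash
python3 -m creep '[[-0.0162,0.0278,0,0,0,0,0.085],[-0.0162,0.0278,0,0,0,0,0.085],[-0.0162,0.0278,0,0,0,0,0.085],[-0.0162,0.0278,0,0,0,0,0.085],[-0.0162,0.0278,0,0,0,0,0.085]]'; python3 -m creep '[[0,0,0,0,0,0,0.085],[0,0,0,0,0,0,0.085],[0,0,0,0,0,0,0.085],[0,0,0,0,0,0,0.085],[0,0,0,0,0,0,0.085]]'; python3 - <<'E'
from h import *
m=camera_model("wrist"); im=camera("wrist")[:,:,::-1]; cv2.imwrite("pics/w5.png",im[150:400,220:420])
piv=np.array([.6165,.0691]);a=np.radians(46.9);d=-np.array([np.cos(a),np.sin(a)])
hs=cv2.cvtColor(im,cv2.COLOR_BGR2HSV); k=(cv2.inRange(hs,(100,120,40),(125,255,255)))
k[:,:250]=0;k[:,390:]=0
n,l,st,ce=cv2.connectedComponentsWithStats(k)
for i in range(1,n):
  if st[i,4]>500: 
    x,y,w,h=st[i,:4]; print(st[i],ce[i]); p=[up("wrist",(x+w/2,yy),.139,m)[:2]-piv for yy in(y,y+h)]; print([ (q@d).round(4) for q in p])
go([*(piv+.1735*d),.101],46.9)
E
```

```text
time: 17.45
tool_pos: [0.4982, -0.0587, 0.2159]
tool_rot: [-2.882, -1.249, 0.002]
ft_force: [-0.1, 0.4, -0.3]
width: 0.085
finger_force: 0.0
time: 17.95
tool_pos: [0.4981, -0.0567, 0.2168]
tool_rot: [-2.882, -1.251, -0.0]
ft_force: [-0.0, 0.2, 0.2]
width: 0.085
finger_force: 0.0
[ 286    0   69   86 5711] [319.96953248  42.12554719]
[np.float64(0.0451), np.float64(0.0832)]
[ 291  228   57   63 3373] [319.01956715 258.12184999]
[np.float64(0.157), np.float64(0.1951)]
t 18.0 pos [ 0.4982 -0.0569  0.2168] xyaw 46.9 tilt [ 0.  0. -1.] w 0.0853 shift_mm [ -0.7   0.3 115.8] rz 0.0 q6 0.4
```

```bash
python3 -m creep '[[-0.0025,0,0.025,0,0,0,0.085],[0,0,0.025,0,0,0,0.085],[0,0,0.025,0,0,0,0.085],[0,0,0.025,0,0,0,0.085],[0,0,0.0158,0,0,0,0.085]]'; for i in 1 2; do python3 -m creep '[[0,0,0,0,0,0,0.028],[0,0,0,0,0,0,0.028],[0,0,0,0,0,0,0.028],[0,0,0,0,0,0,0.028],[0,0,0,0,0,0,0.028]]'; done; python3 -m creep '[[0,0,-0.0025,0,0,0,0.028],[0,0,-0.001,0,0,0,0.028],[0,0,0,0,0,0,0.028],[0,0,0,0,0,0,0.028],[0,0,0,0,0,0,0.028]]'
```

```text
time: 18.5
tool_pos: [0.4959, -0.0587, 0.0994]
tool_rot: [-2.881, -1.249, 0.002]
ft_force: [0.8, 0.5, 0.4]
width: 0.0849
finger_force: 0.0
time: 19.0
tool_pos: [0.4971, -0.0594, 0.1022]
tool_rot: [2.881, 1.249, 0.003]
ft_force: [-1.6, 0.1, 5.8]
width: 0.0332
finger_force: 59.6
time: 19.5
tool_pos: [0.4971, -0.0594, 0.1022]
tool_rot: [2.881, 1.249, 0.003]
ft_force: [-1.2, 0.9, 6.5]
width: 0.0328
finger_force: 59.6
time: 20.0
tool_pos: [0.4964, -0.0592, 0.1044]
tool_rot: [-2.882, -1.249, 0.0]
ft_force: [0.3, -0.1, -0.7]
width: 0.0335
finger_force: 59.5
```

```bash
python3 -m creep '[[-0.01,0,-0.0005,0,0,0,0.028],[-0.01,0,0,0,0,0,0.028],[-0.01,0,0,0,0,0,0.028],[-0.01,0,0,0,0,0,0.028],[-0.01,0,0,0,0,0,0.028]]'; for i in 1 2; do python3 -m creep '[[-0.01,0,0,0,0,0,0.028],[-0.01,0,0,0,0,0,0.028],[-0.01,0,0,0,0,0,0.028],[-0.01,0,0,0,0,0,0.028],[-0.01,0,0,0,0,0,0.028]]'; done;  python3 - <<'E'
from h import *
c=np.array([.4701,.3568]);b=np.radians(94.2);y=np.array([np.cos(b),np.sin(b)])
go([*(c+.05*y),.2],4.2)
cv2.imwrite("pics/w6.png",camera("wrist")[:,:,::-1])
E
```

```text
time: 20.5
tool_pos: [0.4616, -0.0965, 0.105]
tool_rot: [2.883, 1.249, -0.0]
ft_force: [0.8, -0.0, -0.6]
width: 0.033
finger_force: 59.5
time: 21.0
tool_pos: [0.4276, -0.1328, 0.105]
tool_rot: [2.882, 1.249, 0.0]
ft_force: [-0.3, -1.0, -1.0]
width: 0.0331
finger_force: 59.5
time: 21.5
tool_pos: [0.3934, -0.1693, 0.105]
tool_rot: [2.882, 1.249, 0.0]
ft_force: [1.0, -0.6, -1.4]
width: 0.0334
finger_force: 59.5
t 21.5 pos [ 0.3934 -0.1693  0.105 ] xyaw 46.9 tilt [ 0. -0. -1.] w 0.0334 shift_mm [ 470.3 -340.5  -95. ] rz 42.7 q6 0.07
```

View pics/w6.png

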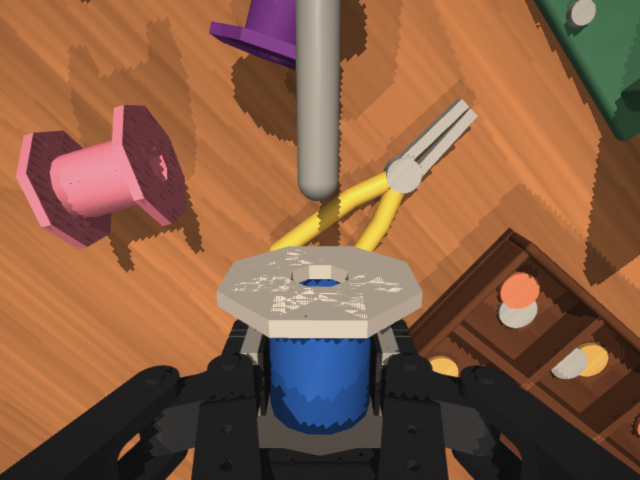

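```bash
python3 -m creep '[[0,0,-0.025,0,0,0,0.028],[0,0,-0.025,0,0,0,0.028],[0,0,-0.025,0,0,0,0.028],[0,0,-0.025,0,0,0,0.028],[0,0,0,0,0,0,0.028]]'; python3 -m creep '[[0,0,0,0,0,8.5,0.028],[0,0,0,0,0,8.5,0.028],[0,0,0,0,0,8.5,0.028],[0,0,0,0,0,8.5,0.028],[0,0,0,0,0,8.5,0.028]]';  python3 - <<'E'
from h import *
c=np.array([.4701,.3568]);b=np.radians(94.2);y=np.array([np.cos(b),np.sin(b)])
go([*(c+.05*y),.2],4.2)
E
```

```text
time: 22.05
tool_pos: [0.3949, -0.1696, 0.2077]
tool_rot: [2.878, 1.247, 0.004]
ft_force: [0.3, -0.8, -1.6]
width: 0.0332
finger_force: 59.8
time: 22.55
tool_pos: [0.3936, -0.1686, 0.2041]
tool_rot: [-3.139, -0.11, 0.002]
ft_force: [0.5, -0.1, -1.2]
width: 0.0331
finger_force: 59.8
t 22.55 pos [ 0.3936 -0.1686  0.2041] xyaw 4.0 tilt [-0.001  0.001 -1.   ] w 0.0331 shift_mm [ 112.9 -568.7    4.5] rz -0.2 q6 0.82
```

```bash
for i in 1 2 3 4; do python3 -m creep '[[0.0056,-0.0284,0,0,0,0,0.028],[0.0056,-0.0284,0,0,0,0,0.028],[0.0056,-0.0284,0,0,0,0,0.028],[0.0056,-0.0284,0,0,0,0,0.028],[0.0056,-0.0284,0,0,0,0,0.028]]'; done;  python3 -m creep '[[0,0,0,0,0,0,0.028],[0,0,0,0,0,0,0.028],[0,0,0,0,0,0,0.028],[0,0,0,0,0,0,0.028],[0,0,0,0,0,0,0.028]]'; python3 - <<'E'
from h import *
c=np.array([.4701,.3568]);b=np.radians(94.2);y=np.array([np.cos(b),np.sin(b)])
go([*(c+.05*y),.016],4.2)
cv2.imwrite("pics/w7.png",camera("wrist")[:,:,::-1])
E
```

```text
time: 23.05
tool_pos: [0.4107, -0.0238, 0.2042]
tool_rot: [-3.139, -0.119, 0.002]
ft_force: [0.5, -0.8, -1.0]
width: 0.0331
finger_force: 59.9
time: 23.55
tool_pos: [0.4279, 0.1199, 0.2041]
tool_rot: [-3.139, -0.12, 0.002]
ft_force: [-0.3, -0.7, -0.4]
width: 0.0329
finger_force: 59.9
time: 24.05
tool_pos: [0.445, 0.2635, 0.2039]
tool_rot: [3.139, 0.12, -0.002]
ft_force: [-0.3, 0.4, 0.3]
width: 0.0329
finger_force: 59.9
time: 24.55
tool_pos: [0.4622, 0.4071, 0.2036]
tool_rot: [3.139, 0.12, -0.002]
ft_force: [1.1, 0.8, -0.3]
width: 0.0333
finger_force: 59.9
time: 25.05
tool_pos: [0.4626, 0.4055, 0.2051]
tool_rot: [-3.139, -0.118, -0.0]
ft_force: [0.7, 0.4, -0.3]
width: 0.0333
finger_force: 60.0
t 25.05 pos [0.4626 0.4055 0.2051] xyaw 4.3 tilt [ 0.  0. -1.] w 0.0333 shift_mm [  3.9  -0.8 189.1] rz 0.1 q6 2.03
```

View pics/w7.png

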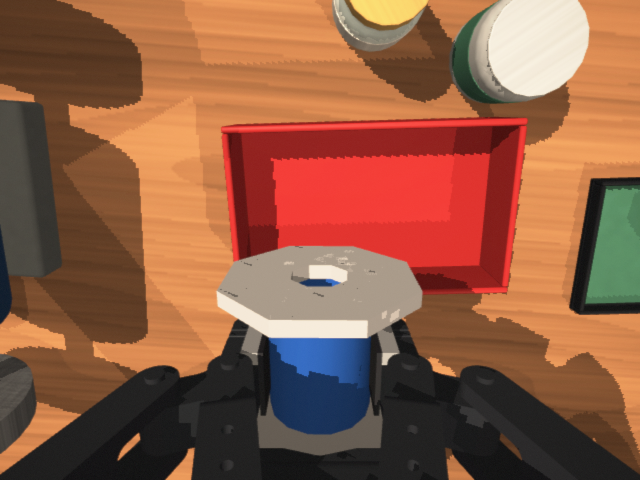

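```bash
python3 -m creep '[[0.002,0,0.03,0,0,0,0.028],[0.002,0,0.03,0,0,0,0.028],[0,0,0.03,0,0,0,0.028],[0,0,0.03,0,0,0,0.028],[0,0,0.03,0,0,0,0.028]]';python3 -m creep '[[0,0,0.015,0,0,0,0.028],[0,0,0.01,0,0,0,0.028],[0,0,0.008,0,0,0,0.028],[0,0,0.005,0,0,0,0.028],[0,0,0,0,0,0,0.028]]'; python3 -m creep '[[0,0,0,0,0,0,0.028],[0,0,0,0,0,0,0.05],[0,0,0,0,0,0,0.05],[0,0,0,0,0,0,0.05],[0,0,0,0,0,0,0.05]]'; python3 -m creep '[[0,0,-0.03,0,0,0,0.05],[0,0,-0.04,0,0,0,0.05],[0,0,-0.04,0,0,0,0.085],[0,0,-0.04,0,0,0,0.085],[0,0,-0.04,0,0,0,0.085]]'; python3 - <<'E'
from h import *
m=camera_model("wrist");cv2.imwrite("pics/w8.png",cv2.resize(camera("wrist")[:,:,::-1],(400,300)))
piv=np.array([.6165,.0691]);a=np.radians(46.9);d=-np.array([np.cos(a),np.sin(a)])
go([*(piv+.064*d),.2],46.9)
E
```

```text
time: 25.6
tool_pos: [0.4665, 0.4062, 0.054]
tool_rot: [-3.139, -0.119, -0.001]
ft_force: [-0.6, 0.7, -1.7]
width: 0.0327
finger_force: 60.0
time: 26.1
tool_pos: [0.4665, 0.4065, 0.0171]
tool_rot: [-3.139, -0.12, -0.0]
ft_force: [0.7, 0.3, -0.8]
width: 0.033
finger_force: 60.0
time: 26.6
tool_pos: [0.4665, 0.4065, 0.0172]
tool_rot: [-3.139, -0.12, -0.0]
ft_force: [0.2, -0.5, -0.2]
width: 0.05
finger_force: 0.0
time: 27.1
tool_pos: [0.4662, 0.4063, 0.2088]
tool_rot: [-3.139, -0.12, -0.0]
ft_force: [0.9, -0.3, -0.8]
width: 0.085
finger_force: 0.0
t 27.15 pos [0.4681 0.4075 0.2163] xyaw 4.4 tilt [ 0.01   0.006 -1.   ] w 0.0852 shift_mm [ 74.9 392.1  15.1] rz -42.5 q6 2.02
```

View pics/w8.png

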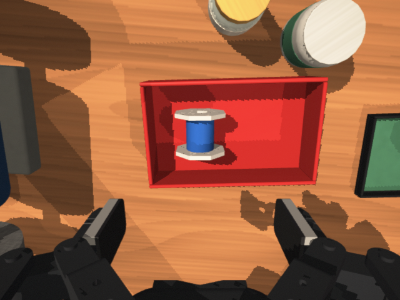

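```bash
python3 -m creep '[[0,0,0,0,0,-8.5,0.085],[0,0,0,0,0,-8.5,0.085],[0,0,0,0,0,-8.5,0.085],[0,0,0,0,0,-8.5,0.085],[0,0,0,0,0,-8.5,0.085]]'; python3 - <<'E'
from h import *
piv=np.array([.6165,.0691]);a=np.radians(46.9);d=-np.array([np.cos(a),np.sin(a)])
go([*(piv+.075*d),.21],46.9)
E
```

```text
time: 27.65
tool_pos: [0.4664, 0.4064, 0.2068]
tool_rot: [2.879, 1.258, -0.0]
ft_force: [0.7, -0.8, -1.1]
width: 0.0846
finger_force: 0.0
t 27.65 pos [0.4664 0.4064 0.2068] xyaw 47.2 tilt [-0. -0. -1.] w 0.0846 shift_mm [-220.6  338.9   -3.2] rz 0.3 q6 1.27
```

```bash
for i in 1 2 3; do python3 -m creep '[[-0.0147,0.0226,0,0,0,0,0.085],[-0.0147,0.0226,0,0,0,0,0.085],[-0.0147,0.0226,0,0,0,0,0.085],[-0.0147,0.0226,0,0,0,0,0.085],[-0.0147,0.0226,0,0,0,0,0.085]]' >/dev/null; done;  python3 -m creep '[[0,0,0,0,0,0,0.085],[0,0,0,0,0,0,0.085],[0,0,0,0,0,0,0.085],[0,0,0,0,0,0,0.085],[0,0,0,0,0,0,0.085]]'; python3 - <<'E'
from h import *
m=camera_model("wrist"); im=camera("wrist")[:,:,::-1]
piv=np.array([.6165,.0691]);a=np.radians(46.9);d=-np.array([np.cos(a),np.sin(a)])
hs=cv2.cvtColor(im,cv2.COLOR_BGR2HSV); k=(cv2.inRange(hs,(100,120,40),(125,255,255)))
k[:,:250]=0;k[:,390:]=0
n,l,st,ce=cv2.connectedComponentsWithStats(k)
for i in range(1,n):
  if st[i,4]>500: 
    x,y,w,h=st[i,:4]; print(st[i],ce[i]); p=[up("wrist",(x+w/2,yy),.139,m)[:2]-piv for yy in(y,y+h)]; print([ (q@d).round(4) for q in p])
go([*(piv+.064*d),.1],46.9)
E
```

```text
time: 29.65
tool_pos: [0.5629, 0.0145, 0.2071]
tool_rot: [2.882, 1.251, 0.0]
ft_force: [-0.2, -0.5, 0.0]
width: 0.0852
finger_force: 0.0
[ 293  204   61   70 3947] [322.10134279 237.89561692]
[np.float64(0.0451), np.float64(0.0843)]
t 29.7 pos [0.5629 0.0143 0.207 ] xyaw 46.9 tilt [ 0.  0. -1.] w 0.0852 shift_mm [ 12.6   1.7 107. ] rz 0.0 q6 0.57
```

```bash
python3 -m creep '[[0.006,0.001,0.02,0,0,0,0.085],[0.006,0.0007,0.025,0,0,0,0.085],[0,0,0.025,0,0,0,0.085],[0,0,0.02,0,0,0,0.085],[0,0,0.017,0,0,0,0.085]]'; for i in 1 2; do python3 -m creep '[[0,0,0,0,0,0,0.028],[0,0,0,0,0,0,0.028],[0,0,0,0,0,0,0.028],[0,0,0,0,0,0,0.028],[0,0,0,0,0,0,0.028]]'; done; python3 -m creep '[[0,0,-0.0025,0,0,0,0.028],[0,0,-0.0015,0,0,0,0.028],[0,0,0,0,0,0,0.028],[0,0,0,0,0,0,0.028],[0,0,0,0,0,0,0.028]]'
```

```text
time: 30.2
tool_pos: [0.5722, 0.0217, 0.0988]
tool_rot: [-2.882, -1.25, 0.001]
ft_force: [-0.5, -0.2, 0.1]
width: 0.085
finger_force: 0.0
time: 30.7
tool_pos: [0.573, 0.0213, 0.1013]
tool_rot: [2.881, 1.249, 0.003]
ft_force: [-0.9, 1.4, 6.3]
width: 0.0329
finger_force: 59.7
time: 31.2
tool_pos: [0.573, 0.0213, 0.1013]
tool_rot: [2.881, 1.249, 0.003]
ft_force: [-0.9, 0.8, 6.5]
width: 0.0327
finger_force: 59.7
time: 31.7
tool_pos: [0.5724, 0.0214, 0.1038]
tool_rot: [-2.882, -1.249, 0.0]
ft_force: [1.1, -0.1, -1.0]
width: 0.033
finger_force: 59.5
```

Raise 0.5 mm more and slide 260 mm out (26 rows at 10 mm).

```bash
python3 -m creep '[[-0.01,0,-0.0005,0,0,0,0.028],[-0.01,0,0,0,0,0,0.028],[-0.01,0,0,0,0,0,0.028],[-0.01,0,0,0,0,0,0.028],[-0.01,0,0,0,0,0,0.028]]'; for i in 1 2 3 4; do python3 -m creep '[[-0.0105,0,0,0,0,0,0.028],[-0.0105,0,0,0,0,0,0.028],[-0.0105,0,0,0,0,0,0.028],[-0.0105,0,0,0,0,0,0.028],[-0.0105,0,0,0,0,0,0.028]]'; done; python3 - <<'E'
from h import *
go([.3934,-.1693,.2])
im=camera("wrist")[:,:,::-1];cv2.imwrite("pics/w9.png",cv2.resize(im,(400,300)))
E
```

```text
time: 32.2
tool_pos: [0.5376, -0.0159, 0.1046]
tool_rot: [2.883, 1.249, -0.0]
ft_force: [0.4, 0.3, -1.0]
width: 0.0331
finger_force: 59.6
time: 32.7
tool_pos: [0.5018, -0.0541, 0.1045]
tool_rot: [2.882, 1.249, 0.0]
ft_force: [0.2, -0.6, -0.9]
width: 0.0331
finger_force: 59.6
time: 33.2
tool_pos: [0.4659, -0.0924, 0.1045]
tool_rot: [-2.882, -1.249, 0.0]
ft_force: [-0.5, 0.1, -0.8]
width: 0.033
finger_force: 59.6
time: 33.7
tool_pos: [0.43, -0.1307, 0.1045]
tool_rot: [2.882, 1.249, -0.0]
ft_force: [0.0, 0.3, -0.8]
width: 0.0331
finger_force: 59.6
time: 34.2
tool_pos: [0.3941, -0.169, 0.1045]
tool_rot: [2.883, 1.249, 0.0]
ft_force: [0.7, 0.3, -0.6]
width: 0.0328
finger_force: 59.6
t 34.2 pos [ 0.3941 -0.169   0.1045] xyaw 46.9 tilt [ 0. -0. -1.] w 0.0328 shift_mm [ -0.7  -0.3 -95.5] rz None q6 0.07
```

View pics/w9.png

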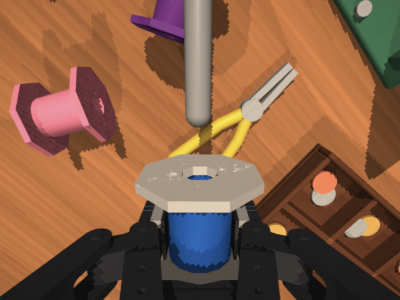

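```bash
python3 -m creep '[[0,0,-0.025,0,0,0,0.028],[0,0,-0.025,0,0,0,0.028],[0,0,-0.025,0,0,0,0.028],[0,0,-0.025,0,0,0,0.028],[0,0,0,0,0,0,0.028]]'; python3 -m creep '[[0,0,0,0,0,8.5,0.028],[0,0,0,0,0,8.5,0.028],[0,0,0,0,0,8.5,0.028],[0,0,0,0,0,8.5,0.028],[0,0,0,0,0,8.5,0.028]]'; for i in 1 2 3 4; do python3 -m creep '[[0.0059,-0.0234,0,0,0,0,0.028],[0.0059,-0.0234,0,0,0,0,0.028],[0.0059,-0.0234,0,0,0,0,0.028],[0.0059,-0.0234,0,0,0,0,0.028],[0.0059,-0.0234,0,0,0,0,0.028]]' >/dev/null; done; python3 -m creep '[[0,0,0,0,0,0,0.028],[0,0,0,0,0,0,0.028],[0,0,0,0,0,0,0.028],[0,0,0,0,0,0,0.028],[0,0,0,0,0,0,0.028]]'; python3 - <<'E'
from h import *
c=np.array([.4701,.3568]);b=np.radians(94.2);y=np.array([np.cos(b),np.sin(b)])
go([*(c-.05*y),.017],4.2)
cv2.imwrite("pics/w10.png",cv2.resize(camera("wrist")[:,:,::-1],(400,300)))
E
```

```text
time: 34.75
tool_pos: [0.3956, -0.1692, 0.2071]
tool_rot: [2.878, 1.247, 0.004]
ft_force: [0.8, -0.4, -1.5]
width: 0.033
finger_force: 60.0
time: 35.25
tool_pos: [0.3943, -0.1682, 0.2034]
tool_rot: [-3.139, -0.11, 0.002]
ft_force: [0.3, 1.0, -1.6]
width: 0.0336
finger_force: 60.0
time: 37.75
tool_pos: [0.4768, 0.3067, 0.2046]
tool_rot: [3.139, 0.118, 0.0]
ft_force: [0.2, 1.2, -1.5]
width: 0.033
finger_force: 60.0
t 37.75 pos [0.4768 0.3067 0.2046] xyaw 4.3 tilt [ 0. -0. -1.] w 0.033 shift_mm [ -3.   -0.5 187.6] rz 0.1 q6 1.86
```

View pics/w10.png

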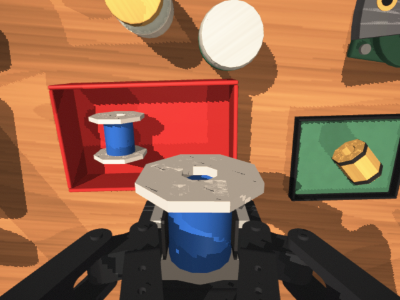

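```bash
python3 -m creep '[[-0.002,0,0.03,0,0,0,0.028],[-0.001,0,0.03,0,0,0,0.028],[0,0,0.03,0,0,0,0.028],[0,0,0.03,0,0,0,0.028],[0,0,0.03,0,0,0,0.028]]';python3 -m creep '[[0,0,0.015,0,0,0,0.028],[0,0,0.01,0,0,0,0.028],[0,0,0.0075,0,0,0,0.028],[0,0,0.005,0,0,0,0.028],[0,0,0,0,0,0,0.028]]'; python3 -m creep '[[0,0,0,0,0,0,0.028],[0,0,0,0,0,0,0.05],[0,0,0,0,0,0,0.05],[0,0,0,0,0,0,0.05],[0,0,0,0,0,0,0.05]]'; python3 -m creep '[[0,0,-0.03,0,0,0,0.05],[0,0,-0.04,0,0,0,0.05],[0,0,-0.04,0,0,0,0.085],[0,0,-0.04,0,0,0,0.085],[0,0,-0.04,0,0,0,0.085]]';  python3 -m creep '[[0.01,0.034,0,0,0,-8.5,0.085],[0,0.035,0,0,0,-8.5,0.085],[0,0.035,0,0,0,-8.5,0.085],[0,0.035,0,0,0,-8.5,0.085],[0,0.035,0,0,0,-8.5,0.085]]';python3 -m creep '[[0,0,0,0,0,0,0.085],[0,0,0,0,0,0,0.085],[0,0,0,0,0,0,0.085],[0,0,0,0,0,0,0.085],[0,0,0,0,0,0,0.085]]'; python3 - <<'E'
from h import *
m=camera_model("wrist");cv2.imwrite("pics/w11.png",camera("wrist")[:,:,::-1])
go([.4521,.0963,.2],46.9)
np.save("m.npy",m)
print(proj("wrist",[.4521,.0963,.044],m))
E
```

```text
time: 38.3
tool_pos: [0.4738, 0.3068, 0.0536]
tool_rot: [-3.139, -0.119, -0.001]
ft_force: [0.6, 0.7, -1.8]
width: 0.0331
finger_force: 60.1
time: 38.8
tool_pos: [0.4738, 0.307, 0.017]
tool_rot: [-3.139, -0.119, -0.0]
ft_force: [0.8, -0.0, -0.5]
width: 0.0334
finger_force: 60.0
time: 39.3
tool_pos: [0.4738, 0.3071, 0.0172]
tool_rot: [-3.139, -0.12, -0.001]
ft_force: [-1.0, -0.8, -0.5]
width: 0.0499
finger_force: 0.0
time: 39.8
tool_pos: [0.4735, 0.3069, 0.2088]
tool_rot: [-3.139, -0.12, -0.0]
ft_force: [1.6, 0.4, 0.8]
width: 0.085
finger_force: 0.0
time: 40.3
tool_pos: [0.5463, 0.148, 0.2073]
tool_rot: [2.879, 1.258, 0.0]
ft_force: [0.4, -0.5, 0.5]
width: 0.0848
finger_force: 0.0
time: 40.8
tool_pos: [0.5456, 0.1501, 0.2071]
tool_rot: [2.882, 1.25, 0.0]
ft_force: [-0.5, 0.1, -0.2]
width: 0.0849
finger_force: 0.0
t 40.85 pos [0.5457 0.15   0.2071] xyaw 46.9 tilt [ 0.  0. -1.] w 0.0849 shift_mm [-103.2  -31.7    7.1] rz -0.0 q6 0.81
[281.09721588 337.19458542]
```

View pics/w11.png

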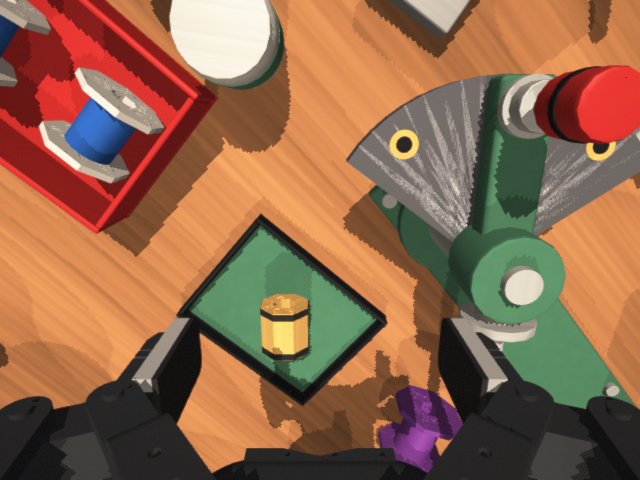

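```bash
python3 -m creep '[[-0.02,-0.006,0,0,0,0,0.085],[-0.02,-0.006,0,0,0,0,0.085],[-0.02,-0.006,0,0,0,0,0.085],[-0.02,-0.006,0,0,0,0,0.085],[-0.02,-0.006,0,0,0,0,0.085]]'; python3 -m creep '[[-0.002,-0.001,0,0,0,0,0.085],[0,0,0,0,0,0,0.085],[0,0,0,0,0,0,0.085],[0,0,0,0,0,0,0.085],[0,0,0,0,0,0,0.085]]'; python3 - <<'E'
from h import *
m=camera_model("wrist");im=camera("wrist")[:,:,::-1]
cv2.imwrite("pics/w12.png",cv2.resize(im[120:320,220:420],None,fx=3,fy=3,interpolation=cv2.INTER_CUBIC))
go([.4521,.0963,.0055],46.9)
print(proj("wrist",[.4521,.0963,.044],m),[proj("wrist",[.4521+s*.022*.683,.0963+s*.022*.73,.044],m) for s in(-1,1)])
E
```

```text
time: 41.35
tool_pos: [0.4548, 0.0968, 0.2071]
tool_rot: [2.882, 1.25, 0.0]
ft_force: [-0.7, 0.4, 0.2]
width: 0.0849
finger_force: 0.0
time: 41.85
tool_pos: [0.454, 0.0964, 0.2068]
tool_rot: [-2.882, -1.25, 0.0]
ft_force: [0.7, -0.2, -0.4]
width: 0.0851
finger_force: 0.0
t 41.9 pos [0.4539 0.0963 0.2068] xyaw 46.9 tilt [-0.  0. -1.] w 0.0848 shift_mm [ -1.2  -1.2 201.3] rz -0.0 q6 0.71
[316.89359713 219.43200437] [array([316.96695598, 246.79456554]), array([316.81706772, 190.88683473])]
```

View pics/w12.png

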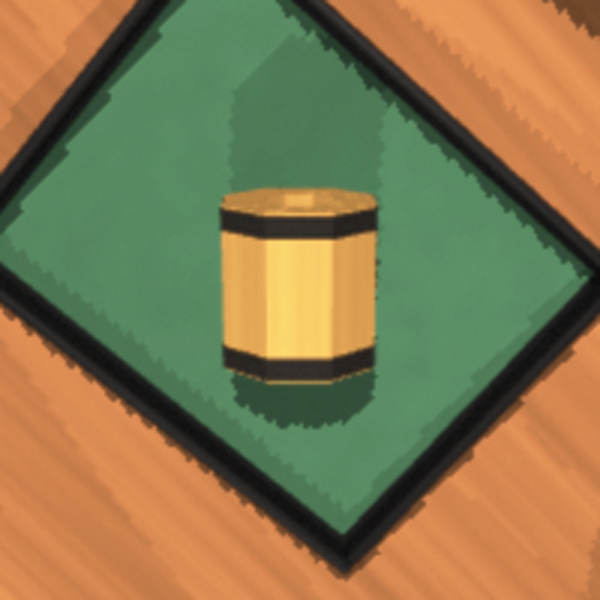

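```bash
python3 -m creep '[[-0.0012,0,0.03,0,0,0,0.06],[0,0,0.03,0,0,0,0.06],[0,0,0.03,0,0,0,0.06],[0,0,0.03,0,0,0,0.06],[0,0,0.03,0,0,0,0.06]]';python3 -m creep '[[0,0,0.02,0,0,0,0.06],[0,0,0.015,0,0,0,0.06],[0,0,0.01,0,0,0,0.06],[0,0,0.0055,0,0,0,0.06],[0,0,0,0,0,0,0.06]]'; for i in 1 2; do python3 -m creep '[[0,0,0,0,0,0,0.035],[0,0,0,0,0,0,0.035],[0,0,0,0,0,0,0.035],[0,0,0,0,0,0,0.035],[0,0,0,0,0,0,0.035]]'; done; python3 -m creep '[[0,0,-0.02,0,0,0,0.035],[0,0,-0.03,0,0,0,0.035],[0,0,-0.05,0,0,0,0.035],[0,0,-0.05,0,0,0,0.035],[0,0,-0.05,0,0,0,0.035]]'; python3 - <<'E'
from h import *
go([.3862,-.177,.205],46.9)
E
```

```text
time: 42.4
tool_pos: [0.453, 0.0954, 0.0558]
tool_rot: [2.882, 1.249, 0.001]
ft_force: [-0.1, 0.2, 0.2]
width: 0.0601
finger_force: 0.0
time: 42.9
tool_pos: [0.4528, 0.0953, 0.0063]
tool_rot: [-2.882, -1.249, 0.001]
ft_force: [0.2, 0.7, -0.3]
width: 0.0601
finger_force: 0.0
time: 43.4
tool_pos: [0.4534, 0.0953, 0.0073]
tool_rot: [2.882, 1.249, 0.002]
ft_force: [-1.2, -0.2, 5.6]
width: 0.0389
finger_force: 61.3
time: 43.9
tool_pos: [0.4534, 0.0953, 0.0073]
tool_rot: [2.882, 1.249, 0.002]
ft_force: [-1.3, -0.5, 7.2]
width: 0.0392
finger_force: 61.3
time: 44.4
tool_pos: [0.4522, 0.0953, 0.2087]
tool_rot: [2.883, 1.249, 0.0]
ft_force: [1.6, -0.0, -2.2]
width: 0.0388
finger_force: 60.9
t 44.4 pos [0.4522 0.0953 0.2087] xyaw 46.9 tilt [ 0.  0. -1.] w 0.0388 shift_mm [-243.8  138.     3.7] rz -0.0 q6 0.71
```

```bash
for i in 1 2; do python3 -m creep '[[-0.0244,0.0138,0,0,0,0,0.035],[-0.0244,0.0138,0,0,0,0,0.035],[-0.0244,0.0138,0,0,0,0,0.035],[-0.0244,0.0138,0,0,0,0,0.035],[-0.0244,0.0138,0,0,0,0,0.035]]'; done; python3 -m creep '[[0,0,0.03,0,0,0,0.035],[0,0,0.03,0,0,0,0.035],[0,0,0.03,0,0,0,0.035],[0,0,0.005,0,0,0,0.035],[0,0,0,0,0,0,0.035]]'; python3 - <<'E'
from h import *
piv=np.array([.6165,.0691]);a=np.radians(46.9);d=-np.array([np.cos(a),np.sin(a)])
go([*(piv+.335*d),.108],46.9)
im=camera("wrist")[:,:,::-1];cv2.imwrite("pics/w13.png",im[50:400,160:480])
print(proj("wrist",[*(piv+.275*d),.125]),proj("wrist",[*(piv+.313*d),.125]))
E
```

```text
time: 44.9
tool_pos: [0.4192, -0.0418, 0.2066]
tool_rot: [2.882, 1.249, 0.0]
ft_force: [0.1, -0.5, -2.3]
width: 0.039
finger_force: 61.0
time: 45.4
tool_pos: [0.3861, -0.1781, 0.2066]
tool_rot: [2.882, 1.249, 0.0]
ft_force: [0.8, -0.3, -2.1]
width: 0.0392
finger_force: 61.0
time: 45.9
tool_pos: [0.3866, -0.1771, 0.1117]
tool_rot: [-2.882, -1.249, 0.001]
ft_force: [-0.5, -0.1, -1.1]
width: 0.0391
finger_force: 61.0
t 45.9 pos [ 0.3866 -0.1771  0.1117] xyaw 46.9 tilt [-0.001  0.001 -1.   ] w 0.0391 shift_mm [ 1.8 -0.3  3.7] rz -0.0 q6 0.05
[314.08330639 164.36462013] [314.61589691 276.94441062]
```

View pics/w13.png

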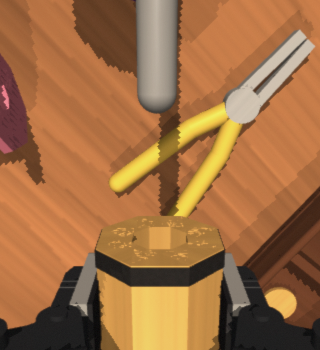

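```bash
python3 -m creep '[[0,-0.001,0.0035,0,0,0,0.035],[0,0,0,0,0,0,0.035],[0.008,0,0,0,0,0,0.035],[0.008,0,0,0,0,0,0.035],[0.008,0,0,0,0,0,0.035]]'; python3 -m creep '[[0.008,0,0,0,0,0,0.035],[0.004,0,0,0,0,0,0.035],[0.004,0,0,0,0,0,0.035],[0.004,0,0,0,0,0,0.035],[0.004,0,0,0,0,0,0.035]]';  python3 - <<'E'
from h import *
piv=np.array([.6165,.0691]);a=np.radians(46.9);d=-np.array([np.cos(a),np.sin(a)])
go([*(piv+.215*d),.108],46.9)
im=camera("wrist")[:,:,::-1];cv2.imwrite("pics/w14.png",cv2.resize(im[50:400,160:480],None,fx=1,fy=1))
E
```

```text
time: 46.45
tool_pos: [0.403, -0.1583, 0.1082]
tool_rot: [2.882, 1.25, 0.0]
ft_force: [0.2, -0.0, -1.8]
width: 0.0393
finger_force: 61.0
time: 46.95
tool_pos: [0.4189, -0.1413, 0.108]
tool_rot: [-2.883, -1.249, 0.0]
ft_force: [0.3, -0.7, -1.6]
width: 0.0389
finger_force: 61.0
t 46.95 pos [ 0.4189 -0.1413  0.108 ] xyaw 46.9 tilt [-0.  0. -1.] w 0.0389 shift_mm [73.6  0.5 -0. ] rz -0.0 q6 0.16
```

```bash
for i in 1 2 ; do python3 -m creep '[[0.0075,0,0,0,0,0,0.035],[0.0075,0,0,0,0,0,0.035],[0.0075,0,0,0,0,0,0.035],[0.0075,0,0,0,0,0,0.035],[0.0075,0,0,0,0,0,0.035]]'; done;  python3 -m creep '[[0,0,0.002,0,0,0,0.035],[0,0,0,0,0,0,0.06],[0,0,0,0,0,0,0.085],[0,0,0,0,0,0,0.085],[0,0,0,0,0,0,0.085]]'; python3 -m creep '[[0,0,-0.03,0,0,0,0.085],[0,0,-0.03,0,0,0,0.085],[0,0,-0.03,0,0,0,0.085],[0,0,-0.03,0,0,0,0.085],[0,0,-0.015,0,0,0,0.085]]'; python3 - <<'E'
from h import *
piv=np.array([.6165,.0691]);a=np.radians(46.9);d=-np.array([np.cos(a),np.sin(a)])
go([*(piv-.09*d),.24],46.9)
im=camera("wrist")[:,:,::-1];cv2.imwrite("pics/w14.png",cv2.resize(im,(400,300)))
E
```

```text
time: 47.5
tool_pos: [0.4449, -0.1135, 0.108]
tool_rot: [2.882, 1.25, 0.0]
ft_force: [0.7, -0.2, -0.8]
width: 0.0392
finger_force: 61.0
time: 48.0
tool_pos: [0.4705, -0.0863, 0.108]
tool_rot: [2.882, 1.249, 0.0]
ft_force: [-0.4, -1.2, -2.1]
width: 0.0393
finger_force: 61.0
time: 48.5
tool_pos: [0.4701, -0.0869, 0.1061]
tool_rot: [2.882, 1.249, 0.0]
ft_force: [-1.1, 0.3, 0.2]
width: 0.0851
finger_force: 0.0
time: 49.0
tool_pos: [0.4705, -0.087, 0.2436]
tool_rot: [2.88, 1.248, 0.004]
ft_force: [0.4, -0.5, -0.1]
width: 0.085
finger_force: 0.0
t 49.0 pos [ 0.4705 -0.087   0.2436] xyaw 46.9 tilt [ 0.003 -0.002 -1.   ] w 0.085 shift_mm [ 3.037e+02 -3.000e-01  4.000e+00] rz -0.0 q6 0.32
```

View pics/w14.png

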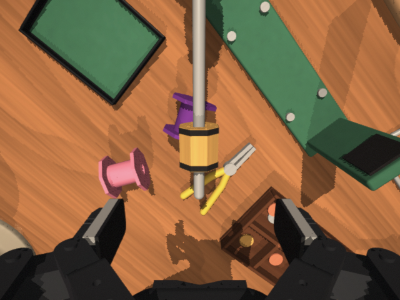

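```bash
for i in 1 2 3; do python3 -m creep '[[0.0203,0,0,0,0,0,0.085],[0.0203,0,0,0,0,0,0.085],[0.0203,0,0,0,0,0,0.085],[0.0203,0,0,0,0,0,0.085],[0.0203,0,0,0,0,0,0.085]]' >/dev/null; done;  python3 -m creep '[[0,0,0,0,0,0,0.085],[0,0,0,0,0,0,0.085],[0,0,0,0,0,0,0.085],[0,0,0,0,0,0,0.085],[0,0,0,0,0,0,0.085]]'; python3 - <<'E'
from h import *
piv=np.array([.6165,.0691]);a=np.radians(46.9);d=-np.array([np.cos(a),np.sin(a)])
m=camera_model("wrist");im=camera("wrist")[:,:,::-1]
print(proj("wrist",[*(piv-.09*d),.192],m))
hs=cv2.cvtColor(im,cv2.COLOR_BGR2HSV);k=cv2.inRange(hs,(0,180,120),(6,255,255));k[:,:220]=0;k[:,420:]=0
n,l,st,ce=cv2.connectedComponentsWithStats(k)
for i in range(1,n):
  if st[i,4]>300: print(st[i],ce[i])
go([*(piv-.09*d),.156],46.9)
E
```

```text
time: 51.05
tool_pos: [0.6781, 0.135, 0.2413]
tool_rot: [2.883, 1.248, 0.0]
ft_force: [-0.2, 0.2, -0.1]
width: 0.0848
finger_force: 0.0
[318.20073547 274.1469314 ]
[ 293  240   54   58 2372] [319.30522766 268.46332209]
t 51.1 pos [0.6781 0.1351 0.2413] xyaw 46.8 tilt [ 0.  0. -1.] w 0.0854 shift_mm [-0.4  0.1 85.3] rz -0.1 q6 0.78
```

```bash
python3 -m creep '[[0,0,0.017,0,0,0,0.085],[0,0,0.017,0,0,0,0.085],[0,0,0.017,0,0,0,0.085],[0,0,0.017,0,0,0,0.085],[0,0,0.0175,0,0,0,0.085]]'; for i in 1 2; do python3 -m creep '[[0,0,0,0,0,0,0.02],[0,0,0,0,0,0,0.02],[0,0,0,0,0,0,0.02],[0,0,0,0,0,0,0.02],[0,0,0,0,0,0,0.02]]'; done; python3 -m creep '[[0,0,-0.005,0,0,0,0.02],[0,0,-0.005,0,0,0,0.02],[0,0,-0.0045,0,0,0,0.02],[0,0,0,0,0,0,0.02],[0,0,0,0,0,0,0.02]]'
```

```text
time: 51.6
tool_pos: [0.6782, 0.1353, 0.1551]
tool_rot: [2.883, 1.249, 0.001]
ft_force: [0.5, 0.1, -0.7]
width: 0.0848
finger_force: 0.0
time: 52.1
tool_pos: [0.6787, 0.1355, 0.1568]
tool_rot: [2.882, 1.249, 0.003]
ft_force: [0.0, -0.3, 4.7]
width: 0.0266
finger_force: 58.8
time: 52.6
tool_pos: [0.6787, 0.1355, 0.1568]
tool_rot: [2.882, 1.249, 0.003]
ft_force: [-0.6, -0.1, 5.5]
width: 0.0267
finger_force: 58.8
time: 53.1
tool_pos: [0.6782, 0.1357, 0.1686]
tool_rot: [-2.882, -1.25, 0.002]
ft_force: [7.1, 1.2, -10.7]
width: 0.0263
finger_force: 59.7
```

```bash
python3 -m creep '[[0,0,-0.0015,0,0,0,0.02],[0,0,0,0,0,0,0.02],[0,0,0,0,0,0,0.02],[0,0,0,0,0,0,0.02],[0,0,0,0,0,0,0.02]]'; for i in 1 2; do python3 -m creep '[[-0.00022,-0.00633,0,0,0,-4,0.02],[-0.00022,-0.00633,0,0,0,-4,0.02],[-0.00022,-0.00633,0,0,0,-4,0.02],[-0.00022,-0.00633,0,0,0,-4,0.02],[-0.00022,-0.00633,0,0,0,-4,0.02]]'; done; python3 -m creep '[[0,0,0,0,0,0,0.02],[0,0,0,0,0,0,0.02],[0,0,0,0,0,0,0.02],[0,0,0,0,0,0,0.02],[0,0,0,0,0,0,0.02]]'; python3 -c "
from h import *
a=np.radians(86.86);go([.6165+.0908*np.cos(a),.0691+.0908*np.sin(a),.157],86.9)
"
```

```text
time: 53.6
tool_pos: [0.6781, 0.1357, 0.17]
tool_rot: [-2.882, -1.25, 0.002]
ft_force: [5.2, 1.5, -10.6]
width: 0.0268
finger_force: 59.6
time: 54.1
tool_pos: [0.6515, 0.1529, 0.1701]
tool_rot: [-2.618, -1.735, 0.002]
ft_force: [4.7, 0.7, -11.5]
width: 0.0267
finger_force: 59.9
time: 54.6
tool_pos: [0.6208, 0.1599, 0.1702]
tool_rot: [-2.277, -2.163, 0.002]
ft_force: [4.1, -0.5, -11.4]
width: 0.0266
finger_force: 60.1
time: 55.1
tool_pos: [0.6212, 0.1599, 0.1712]
tool_rot: [-2.282, -2.159, 0.001]
ft_force: [3.5, -0.4, -11.8]
width: 0.0266
finger_force: 60.0
t 55.1 pos [0.6212 0.1599 0.1712] xyaw 86.8 tilt [-0.001 -0.    -1.   ] w 0.0266 shift_mm [-0.1  0.3 14.2] rz -0.1 q6 0.12
```

Aligned; lower, open, retreat.

```bash
python3 -m creep '[[0,0,0.004,0,0,0,0.02],[0,0,0.004,0,0,0,0.02],[0,0,0.004,0,0,0,0.02],[0,0,0.002,0,0,0,0.02],[0,0,0,0,0,0,0.02]]';python3 -m creep '[[0,0,0,0,0,0,0.06],[0,0,0,0,0,0,0.085],[0,0,0,0,0,0,0.085],[0,0,0,0,0,0,0.085],[0,0,0,0,0,0,0.085]]'; python3 -m creep '[[0,0,-0.017,0,0,0,0.085],[0,0,-0.017,0,0,0,0.085],[0,0,-0.017,0,0,0,0.085],[0,0,-0.017,0,0,0,0.085],[0,0,-0.017,0,0,0,0.085]]'; for i in 1 2 3; do python3 -m creep '[[0.02,-0.028,0,0,0,0,0.085],[0.02,-0.028,0,0,0,0,0.085],[0.02,-0.028,0,0,0,0,0.085],[0.02,-0.028,0,0,0,0,0.085],[0.02,-0.028,0,0,0,0,0.085]]'; done; python3 -m creep '[[0,0,0,0,0,0,0.085],[0,0,0,0,0,0,0.085],[0,0,0,0,0,0,0.085],[0,0,0,0,0,0,0.085],[0,0,0,0,0,0,0.085]]';python3 -c "
from h import *
a=camera('top')[:,:,::-1];cv2.imwrite('pics/f1.png',cv2.resize(a[150:350,130:450],None,fx=2.5,fy=2.5))
b=camera('side')[:,:,::-1];cv2.imwrite('pics/f2.png',b)
x=cv2.imread('pics/f1.png');y=cv2.resize(b[220:330,250:390],(280,220));x[0:220,520:800]=y;cv2.imwrite('pics/f3.png',x)"
```

```text
time: 55.6
tool_pos: [0.6215, 0.1598, 0.1576]
tool_rot: [2.281, 2.159, 0.001]
ft_force: [5.4, 0.4, -9.6]
width: 0.0267
finger_force: 60.6
time: 56.1
tool_pos: [0.6212, 0.1599, 0.1578]
tool_rot: [2.281, 2.16, 0.0]
ft_force: [-0.4, 0.4, 1.1]
width: 0.0852
finger_force: 0.0
time: 56.6
tool_pos: [0.6211, 0.1599, 0.2433]
tool_rot: [2.281, 2.16, 0.0]
ft_force: [-0.2, -0.4, 0.0]
width: 0.0846
finger_force: 0.0
time: 57.1
tool_pos: [0.4856, 0.2681, 0.2427]
tool_rot: [2.282, 2.16, 0.0]
ft_force: [0.4, 1.4, 0.1]
width: 0.0847
finger_force: 0.0
time: 57.6
tool_pos: [0.3513, 0.3756, 0.2427]
tool_rot: [2.282, 2.16, 0.001]
ft_force: [0.5, 0.2, 0.4]
width: 0.0846
finger_force: 0.0
time: 58.1
tool_pos: [0.217, 0.4831, 0.2428]
tool_rot: [-2.281, -2.16, -0.001]
ft_force: [1.1, -0.6, 0.1]
width: 0.0848
finger_force: 0.0
time: 58.6
tool_pos: [0.2188, 0.4821, 0.2425]
tool_rot: [2.283, 2.158, 0.0]
ft_force: [-0.5, 0.2, -1.6]
width: 0.0846
finger_force: 0.0
```

View pics/f3.png

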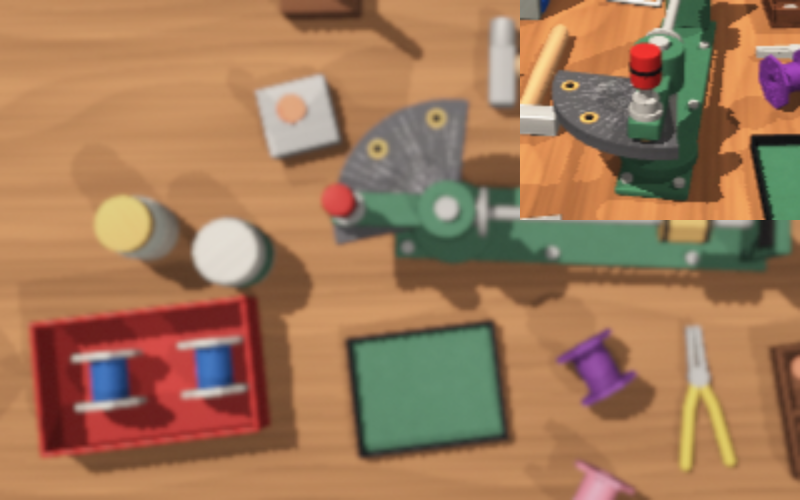

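The pictures show the two reels in the bin, the collar on the bar and the bar parked. I've gone past the 14-picture viewing limit, so I'll check the snap numerically instead of looking at more images.

```bash
python3 - <<'E'
from h import *
def cen(im,box,n):
    x0,x1,y0,y1=box; hs=cv2.cvtColor(im[y0:y1,x0:x1],cv2.COLOR_BGR2HSV);k=cv2.inRange(hs,(0,170,60),(8,255,255))|cv2.inRange(hs,(174,170,60),(180,255,255))
    _,l,st,ce=cv2.connectedComponentsWithStats(k); i=1+st[1:,4].argmax(); print(n,st[i]+[x0,y0,0,0,0],(ce[i]+[x0,y0]).round(2))
cen(cv2.imread("pics/side0.png"),(295,330,225,290),"start"); cen(camera("side")[:,:,::-1],(295,330,225,290),"now")
cen(cv2.imread("pics/top0.png"),(250,280,215,245),"start"); cen(camera("top")[:,:,::-1],(250,280,215,245),"now")
for z in(.192,.202):print(proj("side",[.6215,.159,z]))
E
```

```text
start [304 242  16  14 196] [311.84 248.54]
now [305 242  15  14 194] [311.99 248.56]
start [262 226  10  10  49] [267.45 231.24]
now [261 226  11  10  45] [267.31 231.51]
[312.35633962 243.90052388]
[312.31736193 238.92518447]
```

```bash
python3 -c "
from bench import *
print(close_job())"
```

```text
the job is handed in; nothing more can be done
None
```

The job is done and handed in at about 59 s of robot time: both reels lie side by side on the bin floor, the collar is back on the bar, and the bar is parked with the plunger snapped in (knob height the same as at the start); I viewed 18 pictures, over the limit of 14.

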